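Park the index plunger and turn the pump stand

ROBOT

A 6-joint arm with a two-finger parallel gripper is mounted at the origin on the work surface. World frame = base frame: x ahead of the robot, y to its left, z up, the work surface at z = 0. Lengths are in m, angles in rad, forces in N, time in s.
With the tool pointing down it reaches from about 0.2 to 0.875 m from the base axis. Payload 3.4 kg.
Tool frame: the origin (TCP) lies between the finger pads; the fingertips stand 11 mm ahead of it and the grasp point (between the pads) lies 8 mm behind it; z points along the fingers, y is the line along which they close (so a half turn about z gives the same grasp; the last joint's range is limited). The gripper opens to 94 mm and grips with 3 to 60 N. Pads are 16 mm wide; open, the fingers measure 119 mm over their backs; the gripper's body (75 mm by 177 mm) begins 78 mm behind the grasp point.
Start: joints at [1.035, 0.276, 1.505, -0, 1.361, -0.121], TCP at [0.232, 0.526, 0.216] pointing down, gripper open.
Joint ranges: [-2.89, 2.89], [-0.75, 2.08], [0.22, 2.7], [-1.18, 4.32], [0.11, 2.71], [-2.7, 2.7]. Speed limits (rad/s): [2.57, 2.57, 3.14, 3.14, 3.14, 3.14].

INTERFACE

Orientations are given as a rotation vector (axis times angle).
In Python, from bench import robot, vision gives the robot as it stands.
- The arm moves only by the tool servo_tool, never from a script. Its argument "commands" is a list of rows, each an object of numbers: "x", "y", "z": the shift along the tool's x, y, z in mm; "wx", "wy", "wz": the turn, a rotation vector about the tool's x, y, z in degrees; "hand": the closure, from 0 (fully open) to 1 (shut). In form: [{"x": .., "y": .., "z": .., "wx": .., "wy": .., "wz": .., "hand": ..}, ...]. A call has 1 to 20 rows; each row is the pose to reach, as a shift and turn from the pose commanded when the call began, along the tool's axes at that moment; what a row does not reach only later rows make up. A row lasts 1/8 s, in which the tool goes at most 62.5 mm and 10.7 degrees, less where a joint would pass 70% of its speed; a pose out of reach is approached as far as the arm can. A call with a gripper value outside its range is refused whole. The fingers move at their own pace and stop on an object; "newtons" is the grip in N (left out, the last holds). Time passes only in rows, so rows that repeat a pose let the fingers close. It gives the time, the measured TCP pose, the force, the opening and the grip force at its end, in the units of the state.
- robot.get_state(): the state, without advancing time (a new reading comes with each control period).
- vision.snapshot(name): name is "side" or "top" or "wrist"; returns a dict with "frame" (384x512x3 uint8, red, green, blue), "range_z" (384x512 float32, m along the optical axis (not along the pixel's ray), 0 where there is no reading), "camera_matrix" (3x3 intrinsics, pixels), "R" (3x3) and "t" (3): a world point X has camera coordinates R X + t; the wrist camera has in their place "tool_from_camera" (4x4, takes a point from camera to tool coordinates, whose origin is the TCP and whose axes are the flange's). Camera axes: x right, y down, z forward; pixel columns grow to the right and rows downward; lengths in m; the calibration is good to about 2 mm. A picture is of the moment at which its call begins: read the wrist's pose just before it.
- robot.hand_in(): hands the job in; it is judged then, once.
The state is a dict: "clock": time; "joints": joint angles; "joint_vel": joint speeds; "joint_torque": joint torques, N m; "tool_pos": TCP position; "orientation": TCP orientation; "force": force on the tool from outside, world axes, zero at the start; "torque": the same for the moment, N m; "width": finger opening in m; "grasp_force": force on a finger pad.
Only numpy, scipy, OpenCV 4.12 (cv2) and the standard library are available. Lean on these libraries where they do the work, as an engineer would, in place of code of your own. Each camera call takes 0.05 s, during which the arm holds its last target. There are 200 camera calls.

TASK

The small coolant pump on the bench stand has to be turned round. Pull the sprung T-handle index plunger straight up, twist it anticlockwise (seen from above) until its cross key drops into the rest notch and let go, so that it stays retracted by itself; then swing the turntable clockwise by its upright post, a quarter turn, fully up to its stop, and leave it there. Feel for the plunger's stops and its notch and do not force it against them, and do not disturb the other things on the bench.

Things in the scene. Friction and masses are not known exactly. Their poses are not given: they have to be found in the camera images.
- stand: Grey steel base plate of the indexing stand, bolted down, 210 x 200 x 12 mm. Origin: on the bench (z = 0) under the turntable's axis; z up. The plate runs from x -125 to +85 mm and y -100 to +100 mm in its own axes. The plunger's axis is vertical at its (-66, 0) mm, in a bridge whose top is 52 mm over the bench.
- plunger: Sprung index plunger: vertical 10 mm rod with a T-bar on top, 0.14 kg. Origin: centre of the T-bar, 106 mm over the bench when home (down). T-bar 44 mm long along its own x, 10 mm wide, 14 mm high; 22 mm clear between its underside and the sleeve's rim when home. At the start its +x points away from the turntable. Spring: 8 N at home, 12 N lifted 21 mm, damped.
- sleeve: Steel cam sleeve, 64 mm across, 25 mm high, fixed on the bridge round the plunger's axis. Origin: on the axis at its foot, 52 mm over the bench; its +x points along the deep slot. Nothing but the deep slot and the rest notch breaks its flat rim on the way anticlockwise.
- sleeve_rim (a point): Centre of the sleeve's flat rim, 77 mm over the bench. The rest notch is a radial groove 5.6 mm wide, 4 mm deep in the rim, in a dark clamped ring set differently each time: anywhere 49 to 84 degrees anticlockwise (from above) of the deep slot, not measured. Rest the key lightly on the rim and turn slowly until it drops 4 mm. A key on the flat rim is not parked.
- plunger_lift (a joint): Lift of the plunger in m: 0 home (its tip 14 mm deep in the turntable's hole), 0.017 parked in the rest notch (tip 3 mm clear of the turntable), 0.021 on the flat rim, 0.027 against the top stop.
- turntable (a joint): Angle of the turntable in rad: 0 at the start, where the plunger locks it; grows clockwise seen from above; 1.571 at its stop. Steel disc of radius 75 mm, top 36 mm over the bench; an electric coolant pump 56 mm across, its top 86 mm over the bench, is clamped at its centre. It turns stiffly (about 2 N at the post).
- post_grip (a point): Grip point on the axis of the upright steel post of the turntable, 95 mm over the bench. The post is 14 mm in diameter, its top 110 mm over the bench, 60 mm from the turntable's axis: at the stand's (0, 60) mm at the start and at its (60, 0) mm at the stop.
- socket: Wrench socket, 24 mm across, 30 mm high, standing on the base plate; leave it.
- bolt: Bolt standing on its head on the base plate, 34 mm high; leave it.
- spray: Spray can, 54 mm across, 170 mm high; leave it.
- tin: Tin, 80 mm across, 90 mm high; leave it.
- bearing: Ball bearing ring, 52 mm across, 15 mm high; leave it.
- wrench: Wrench lying on the bench; leave it.
- screwdriver: Screwdriver lying on the bench; leave it.
- cross_key (a point): Outer end of the plunger's cross key, a square-edged bar 4 mm wide, 5 mm high, that sticks out of the rod along the plunger's +x to 33 mm from the axis, 47.5 mm below the T-bar's centre. At the start it lies in the sleeve's deep slot and cannot turn; it can turn only when the plunger is lifted more than 21 mm, above the rim. A hard top stop ends the lift at 27 mm.

How it is judged:
On the way, in this order (a step that is already met when the one before it is completed fails the run):
1. the plunger is parked in its rest notch and let go, before the turntable turns (value of joint plunger_lift between 0.0155 and 0.0188 m and contact force between the fingers and plunger below 0.1 N and value of joint turntable below 0.1 rad), for 0.2 s.
2. the turntable is swung to its stop (value of joint turntable above 1.5 rad), for 0.2 s.
At the end, for the whole second after the job is handed in: The plunger rests in its rest notch (lifted 15.5 to 18.8 mm) by itself and the turntable stands still at its stop (turned at least 1.50 rad), all released (value of joint plunger_lift between 0.0155 and 0.0188 m and value of joint turntable above 1.5 rad and velocity of joint turntable between -0.05 and 0.05 rad/s); the robot touches nothing.
It fails at once if the plunger is forced against its top stop, the sleeve or the notch walls with more than 35 N (contact force between plunger and sleeve above 35 N).
It fails at once if the turntable is forced against the plunger with more than 35 N (contact force between plunger and turntable above 35 N).
It fails at once if a bystander is moved more than 30 mm (distance of any of socket, bolt, spray, tin, bearing, wrench, screwdriver from where it was at the start of the episode above 0.03 m).
It also fails if it takes over 72 s, if anything falls off the work surface, if the arm or the gripper's body presses on something with over 40 N, if the wrist force passes 120 N, or if a joint passes its speed limit or range.

## Working session

There is one attempt and no reset: what is moved stays moved. The work goes in short steps, Python scripts to look and compute and a tool call to move; the robot and the scene stay as the last step left them, time stands still between calls to the robot, and variables do not carry over. Pictures are saved under pics/ and viewed, at most 10 in all, crops included, and the job is handed in when it is done.

Besides the shell and the picture viewer there is one more tool, called after ">>>" as name(argument=value, ...), one argument or row to a line, values as JSON. servo_tool: Moves the arm, as the interface text tells. Its arguments: {"type":"object","properties":{"commands":{"type":"array"},"newtons":{"type":"number"}},"required":["commands"]}

```bash
mkdir -p pics; cat > h.py <<'E'
import numpy as np, cv2
from bench import robot, vision
from scipy.spatial.transform import Rotation as Ro
def snap(n):
    s=robot.get_state(); d=vision.snapshot(n)
    if n=="wrist":
        T=np.eye(4);T[:3,:3]=Ro.from_rotvec(s["orientation"]).as_matrix();T[:3,3]=s["tool_pos"]
        M=T@np.array(d["tool_from_camera"])
    else:
        M=np.eye(4);R=np.array(d["R"]);M[:3,:3]=R.T;M[:3,3]=-R.T@np.array(d["t"])
    z=d["range_z"];K=np.array(d["camera_matrix"])
    v,u=np.mgrid[:z.shape[0],:z.shape[1]]
    P=np.stack([(u-K[0,2])/K[0,0]*z,(v-K[1,2])/K[1,1]*z,z],-1)@M[:3,:3].T+M[:3,3]
    P[z==0]=np.nan
    return d["frame"],P,M,K
def save(n,f): cv2.imwrite("pics/"+n,f[...,::-1])
E
python3 - <<'E'
from h import *
for n in("top","side"):
    f,P,M,K=snap(n); save(n+".png",f); np.save(n+".npy",P)
    print(n,M[:3,3])
print(robot.get_state())
E
```

```text
top [0.39432776 0.05526436 1.26301919]
side [ 0.2612651  -0.57812181  0.46100657]
{'clock': 0.1, 'joints': array([ 1.03501409e+00,  2.76501516e-01,  1.50600148e+00,  6.50134271e-06,
        1.36074120e+00, -1.21002368e-01]), 'joint_vel': array([ 0.0015074 ,  0.00054093, -0.00156182,  0.00093548,  0.00011415,
        0.00099331]), 'joint_torque': array([ 3.08324401e-03, -4.05453157e+01, -2.37781316e+01,  7.07446458e-02,
        2.97821139e-02, -4.14494525e-05]), 'tool_pos': array([0.23146034, 0.5257999 , 0.21571051]), 'orientation': array([-6.46765225e-01, -3.07374508e+00,  2.45196567e-03]), 'force': array([ 0.3076594 , -0.05114186,  0.4087985 ]), 'torque': array([-0.00255014,  0.03698336,  0.00878497]), 'grasp_force': 0.0, 'width': 0.09371395623116238}
```

View pics/top.png

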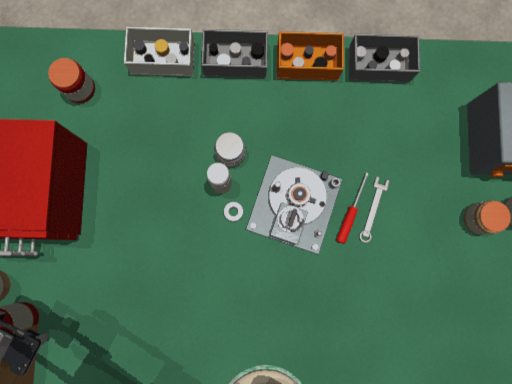

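View pics/side.png

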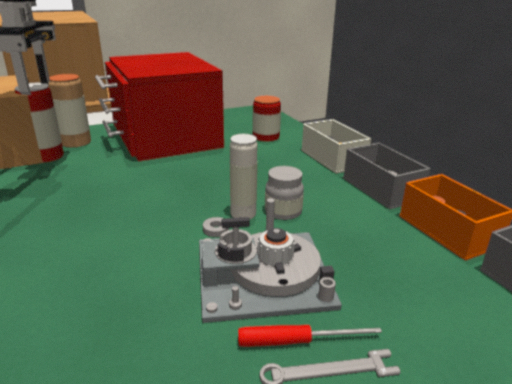

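The top view shows the stand at about px (295,203): bridge and plunger near (291,220), disc and pump at (299,195), and a socket near (335,182). The spray can is at (219,178) and the tin at (230,150). The side view shows the T-bar at (236,222) and the post at (270,215).

```bash
python3 - <<'E'
from h import *
f=cv2.imread("pics/top.png"); P=np.load("top.npy")
print(P[203,295],P[195,299],P[220,291],P[203,320])
c=P[200,297,:2]
d=np.linalg.norm(P[...,:2]-c,axis=-1)
z=P[...,2]
def st(n,m):
    q=P[m]; v,u=np.nonzero(m); print(n,m.sum(),q.mean(0).round(4),(u.mean().round(1),v.mean().round(1)))
    return q
m=(d<.2)&(z>.006)&(z<.018)
q=cv2.convexHull(P[m][:,:2].astype(np.float32)); print("plate",cv2.minAreaRect(q), cv2.boxPoints(cv2.minAreaRect(q)))
st("disc",(d<.13)&(z>.03)&(z<.042)); q=P[(d<.13)&(z>.03)&(z<.042)]
print(cv2.minEnclosingCircle(q[:,:2].astype(np.float32)))
st("pump",(d<.05)&(z>.08)&(z<.09))
q=st("hi",(d<.11)&(z>.1)); print(q.round(3))
S=np.load("side.npy")
ds=np.linalg.norm(S[...,:2]-c,axis=-1)
m=(ds<.12)&(S[...,2]>.097); v,u=np.nonzero(m)
for lo,hi in((0,255),(255,512)):
    k=(u>=lo)&(u<hi);
    if k.any(): q=S[m][k]; print("side",k.sum(),q.mean(0),q.min(0),q.max(0))
cv2.imwrite("pics/topcrop.png",cv2.resize(f[140:270,200:390],None,fx=4,fy=4,interpolation=cv2.INTER_CUBIC))
E
```

```text
[ 0.52171777 -0.06165664  0.0700552 ] [ 0.54096268 -0.07048311  0.07997381] [ 0.47573514 -0.04817897  0.11343253] [ 0.52668035 -0.1294853   0.03774511]
plate ((0.526053786277771, -0.06933325529098511), (0.3590850830078125, 0.3866060674190521), 4.317187309265137) [[ 0.33246922  0.10990572]
 [ 0.36157215 -0.2756034 ]
 [ 0.71963835 -0.24857223]
 [ 0.6905354   0.1369369 ]]
disc 1660 [ 0.5583 -0.0785  0.0358] (np.float64(300.3), np.float64(190.6))
((0.5185074806213379, -0.08881108462810516), 0.11488909274339676)
pump 86 [ 0.5444 -0.0706  0.0824] (np.float64(299.2), np.float64(193.5))
hi 108 [ 0.5037 -0.0414  0.111 ] (np.float64(288.3), np.float64(208.5))
[[ 0.571 -0.013  0.107]
 [ 0.57  -0.015  0.112]
 [ 0.568 -0.008  0.11 ]
 [ 0.568 -0.011  0.111]
 [ 0.568 -0.013  0.112]
 [ 0.568 -0.016  0.11 ]
 [ 0.568 -0.018  0.111]
 [ 0.565 -0.008  0.112]
 [ 0.566 -0.011  0.104]
 [ 0.566 -0.013  0.109]
 [ 0.566 -0.016  0.106]
 [ 0.565 -0.018  0.113]
 [ 0.566 -0.021  0.109]
 [ 0.564 -0.009  0.106]
 [ 0.563 -0.011  0.107]
 [ 0.563 -0.013  0.11 ]
 [ 0.563 -0.016  0.109]
 [ 0.563 -0.018  0.111]
 [ 0.563 -
[... 1695 characters left out ...]
[ 0.471 -0.046  0.114]
 [ 0.471 -0.049  0.108]
 [ 0.471 -0.051  0.113]
 [ 0.469 -0.041  0.109]
 [ 0.468 -0.043  0.114]
 [ 0.469 -0.046  0.11 ]
 [ 0.468 -0.048  0.117]
 [ 0.469 -0.051  0.112]
 [ 0.466 -0.041  0.111]
 [ 0.466 -0.044  0.109]
 [ 0.466 -0.046  0.113]
 [ 0.466 -0.048  0.113]
 [ 0.466 -0.051  0.113]
 [ 0.464 -0.041  0.111]
 [ 0.464 -0.044  0.111]
 [ 0.464 -0.046  0.113]
 [ 0.464 -0.049  0.111]
 [ 0.462 -0.047  0.104]
 [ 0.462 -0.049  0.106]]
side 289 [ 0.48203817 -0.05554324  0.10760048] [ 0.4619067  -0.0644089   0.09712724] [ 0.50430437 -0.04188887  0.11358603]
side 73 [ 0.56282492 -0.01857483  0.10509559] [ 0.55761889 -0.02360156  0.09747527] [ 0.57146072 -0.01115867  0.11140738]
```

View pics/topcrop.png

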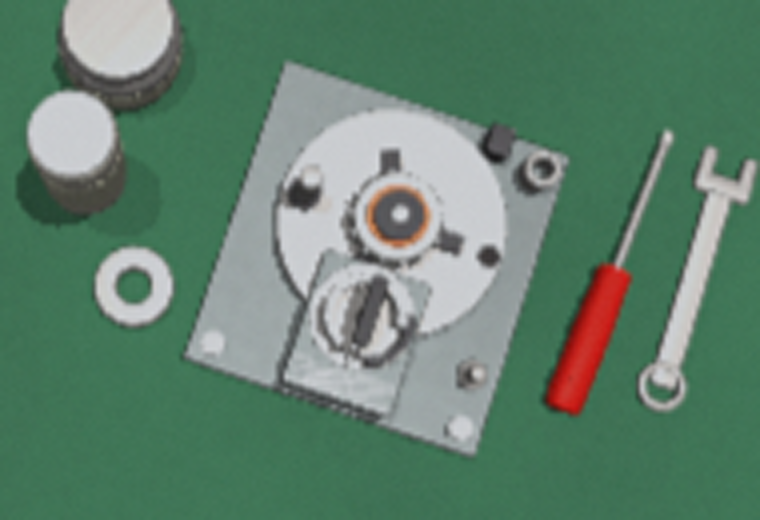

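The crop agrees with the depth data. The plunger is at about (0.4826, -0.0515), the post at (0.5635, -0.0145), and the stand yaw is about -17.5°. The turntable axis is at about (0.545, -0.071). The plunger-to-post distance comes out at 89 mm, as the given sizes require. Next I move above the plunger.

>>> servo_tool(
  commands=[
    {"x": -26, "y": -24, "wz": 9.7},
    {"x": -51, "y": -47, "wz": 19.3},
    {"x": -77, "y": -71, "wz": 29},
    {"x": -103, "y": -95, "wz": 38.6},
    {"x": -128, "y": -119, "wz": 48.3},
    {"x": -154, "y": -142, "wz": 57.9},
    {"x": -180, "y": -166, "wz": 67.6},
    {"x": -205, "y": -190, "wz": 77.2},
    {"x": -231, "y": -213, "wz": 86.9},
    {"x": -257, "y": -237, "wz": 96.5},
    {"x": -282, "y": -261, "wz": 106.2},
    {"x": -308, "y": -285, "wz": 115.8},
    {"x": -334, "y": -308, "wz": 125.5},
    {"x": -359, "y": -332, "wz": 135.1},
    {"x": -385, "y": -356, "wz": 144.8},
    {"x": -411, "y": -379, "wz": 154.4},
    {"x": -436, "y": -403, "wz": 164.1},
    {"x": -462, "y": -427, "wz": 173.7},
    {"x": -462, "y": -427, "wz": 173.7},
    {"x": -462, "y": -427, "wz": 173.7},
  ],
)

```text
invalid input
```

```bash
python3 - <<'E'
from h import *
s=robot.get_state();print(s["clock"],s["tool_pos"],s["joints"].round(3),s["force"])
R=Ro.from_rotvec(s["orientation"]).as_matrix();print(R.round(4))
f,P,M,K=snap("wrist"); save("w1.png",f); np.save("w1.npy",P)
z=P[...,2];d=np.linalg.norm(P[...,:2]-[.4826,-.0515],axis=-1)
q=P[(d<.035)&(z>.106)&(z<.12)][:,:2].astype(np.float32)
print(len(q),cv2.minAreaRect(q),q.mean(0))
d=np.linalg.norm(P[...,:2]-[.5635,-.0145],axis=-1)
q=P[(d<.02)&(z>.1)&(z<.12)]
if len(q): print(len(q),q.mean(0),cv2.minEnclosingCircle(q[:,:2].astype(np.float32)))
E
```

```text
0.1 [0.23146034 0.5257999  0.21571051] [ 1.035  0.277  1.506  0.     1.361 -0.121] [ 0.3076594  -0.05114186  0.4087985 ]
[[-9.152e-01  4.030e-01 -8.000e-04]
 [ 4.030e-01  9.152e-01 -1.400e-03]
 [ 2.000e-04 -1.600e-03 -1.000e+00]]
0 ((0.0, 0.0), (0.0, 0.0), 0.0) [nan nan]<stdin>:7: RuntimeWarning: Mean of empty slice.
  ret = um.true_divide(
```

View pics/w1.png

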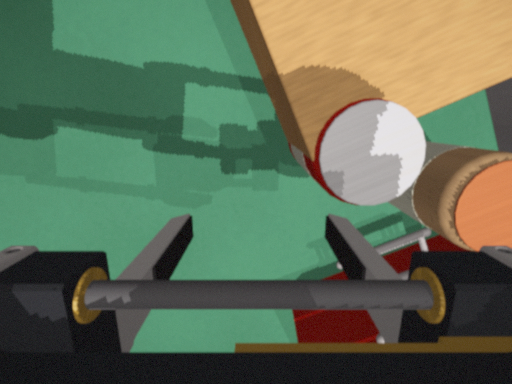

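The move was refused, so this view only shows the start area. The rows probably need every field filled in, so I'm resending it that way.

>>> servo_tool(
  commands=[
    {"x": -26, "y": -24, "z": 0, "wx": 0, "wy": 0, "wz": 9.7, "hand": 0},
    {"x": -51, "y": -47, "z": 0, "wx": 0, "wy": 0, "wz": 19.3, "hand": 0},
    {"x": -77, "y": -71, "z": 0, "wx": 0, "wy": 0, "wz": 29, "hand": 0},
    {"x": -103, "y": -95, "z": 0, "wx": 0, "wy": 0, "wz": 38.6, "hand": 0},
    {"x": -128, "y": -119, "z": 0, "wx": 0, "wy": 0, "wz": 48.3, "hand": 0},
    {"x": -154, "y": -142, "z": 0, "wx": 0, "wy": 0, "wz": 57.9, "hand": 0},
    {"x": -180, "y": -166, "z": 0, "wx": 0, "wy": 0, "wz": 67.6, "hand": 0},
    {"x": -205, "y": -190, "z": 0, "wx": 0, "wy": 0, "wz": 77.2, "hand": 0},
    {"x": -231, "y": -213, "z": 0, "wx": 0, "wy": 0, "wz": 86.9, "hand": 0},
    {"x": -257, "y": -237, "z": 0, "wx": 0, "wy": 0, "wz": 96.5, "hand": 0},
    {"x": -282, "y": -261, "z": 0, "wx": 0, "wy": 0, "wz": 106.2, "hand": 0},
    {"x": -308, "y": -285, "z": 0, "wx": 0, "wy": 0, "wz": 115.8, "hand": 0},
    {"x": -334, "y": -308, "z": 0, "wx": 0, "wy": 0, "wz": 125.5, "hand": 0},
    {"x": -359, "y": -332, "z": 0, "wx": 0, "wy": 0, "wz": 135.1, "hand": 0},
    {"x": -385, "y": -356, "z": 0, "wx": 0, "wy": 0, "wz": 144.8, "hand": 0},
    {"x": -411, "y": -379, "z": 0, "wx": 0, "wy": 0, "wz": 154.4, "hand": 0},
    {"x": -436, "y": -403, "z": 0, "wx": 0, "wy": 0, "wz": 164.1, "hand": 0},
    {"x": -462, "y": -427, "z": 0, "wx": 0, "wy": 0, "wz": 173.7, "hand": 0},
    {"x": -462, "y": -427, "z": 0, "wx": 0, "wy": 0, "wz": 173.7, "hand": 0},
  ],
)

```text
clock: 2.52
tool_pos: [0.4832, -0.0525, 0.216]
orientation: [3.104, -0.481, -0.0]
force: [0.2, -0.0, 0.3]
width: 0.0939
grasp_force: 0.0
```

```bash
cat > look.py <<'E'
from h import *
import sys
s=robot.get_state();print(s["clock"],s["tool_pos"],s["joints"].round(3),s["force"])
R=Ro.from_rotvec(s["orientation"]).as_matrix();print("tool x yaw",np.degrees(np.arctan2(R[1,0],R[0,0])))
f,P,M,K=snap("wrist"); save(sys.argv[1],f)
lo=float(sys.argv[2])
z=P[...,2];d=np.linalg.norm(P[...,:2]-[.4826,-.0515],axis=-1)
q=P[(d<.035)&(z>lo)&(z<lo+.02)][:,:2].astype(np.float32)
print(len(q))
if len(q): print(cv2.minAreaRect(q),q.mean(0),cv2.fitLine(q,cv2.DIST_L2,0,.01,.01).ravel(),np.median(P[(d<.035)&(z>lo)&(z<lo+.02)][:,2]))
d=np.linalg.norm(P[...,:2]-[.5635,-.0145],axis=-1)
q=P[(d<.02)&(z>.1)&(z<.12)]
if len(q): print(len(q),q.mean(0),cv2.minEnclosingCircle(q[:,:2].astype(np.float32)))
E
python3 look.py w2.png .104
```

```text
2.525 [ 0.48320326 -0.05250453  0.21601119] [-0.251  0.142  1.684 -0.     1.316  1.627] [ 0.18646917 -0.03520684  0.30711621]
tool x yaw -17.614330536679997
373
((0.48504653573036194, -0.05230281129479408), (0.00850045494735241, 0.04319118335843086), 72.52079010009766) [ 0.48583227 -0.05261546] [ 0.95251155 -0.30450246  0.48583242 -0.05261542] 0.11379586344766396
175 [ 0.56550702 -0.01598363  0.10978566] ((0.5653680562973022, -0.015287468209862709), 0.006940159481018782)
```

View pics/w2.png

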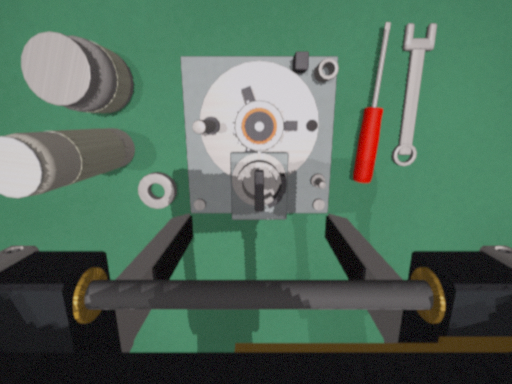

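The wrist view shows the T-bar at px (258,190), aligned with the tool x axis and centred within 1–2 mm. The post is at (205,127). Next: descend and grip.

>>> servo_tool(
  commands=[
    {"x": 1, "y": -0.5, "z": 35, "wx": 0, "wy": 0, "wz": 0, "hand": 0.4},
    {"x": 1, "y": -0.5, "z": 70, "wx": 0, "wy": 0, "wz": 0, "hand": 0.5},
    {"x": 1, "y": -0.5, "z": 100, "wx": 0, "wy": 0, "wz": 0, "hand": 0.5},
    {"x": 1, "y": -0.5, "z": 118, "wx": 0, "wy": 0, "wz": 0, "hand": 0.5},
    {"x": 1, "y": -0.5, "z": 118, "wx": 0, "wy": 0, "wz": 0, "hand": 0.6},
    {"x": 1, "y": -0.5, "z": 118, "wx": 0, "wy": 0, "wz": 0, "hand": 1},
    {"x": 1, "y": -0.5, "z": 118, "wx": 0, "wy": 0, "wz": 0, "hand": 1},
    {"x": 1, "y": -0.5, "z": 118, "wx": 0, "wy": 0, "wz": 0, "hand": 1},
    {"x": 1, "y": -0.5, "z": 118, "wx": 0, "wy": 0, "wz": 0, "hand": 1},
    {"x": 1, "y": -0.5, "z": 118, "wx": 0, "wy": 0, "wz": 0, "hand": 1},
  ],
  newtons=35,
)

```text
clock: 3.82
tool_pos: [0.4832, -0.053, 0.0991]
orientation: [3.101, -0.474, 0.0]
force: [-1.8, -5.9, 3.2]
width: 0.0099
grasp_force: 35.0
```

>>> servo_tool(
  commands=[
    {"x": 0, "y": 0.7, "z": -5, "wx": 0, "wy": 0, "wz": 0, "hand": 1},
    {"x": 0, "y": 0.7, "z": -10, "wx": 0, "wy": 0, "wz": 0, "hand": 1},
    {"x": 0, "y": 0.7, "z": -15, "wx": 0, "wy": 0, "wz": 0, "hand": 1},
    {"x": 0, "y": 0.7, "z": -20, "wx": 0, "wy": 0, "wz": 0, "hand": 1},
    {"x": 0, "y": 0.7, "z": -22, "wx": 0, "wy": 0, "wz": 0, "hand": 1},
    {"x": 0, "y": 0.7, "z": -24, "wx": 0, "wy": 0, "wz": 0, "hand": 1},
    {"x": 0, "y": 0.7, "z": -24, "wx": 0, "wy": 0, "wz": 0, "hand": 1},
    {"x": 0, "y": 0.7, "z": -24, "wx": 0, "wy": 0, "wz": 0, "hand": 1},
  ],
  newtons=35,
)

```text
clock: 4.82
tool_pos: [0.4831, -0.0529, 0.1208]
orientation: [3.102, -0.475, -0.001]
force: [2.7, -5.1, -12.4]
width: 0.0097
grasp_force: 35.0
```

>>> servo_tool(
  commands=[
    {"x": 0, "y": 0.7, "z": -1, "wx": 0, "wy": 0, "wz": 0, "hand": 1},
    {"x": -0.3, "y": 0.7, "z": -2.5, "wx": 0, "wy": 0, "wz": 0, "hand": 1},
    {"x": -0.3, "y": 0.7, "z": -2.5, "wx": 0, "wy": 0, "wz": 0, "hand": 1},
    {"x": -0.3, "y": 0.7, "z": -2.5, "wx": 0, "wy": 0, "wz": 0, "hand": 1},
  ],
  newtons=35,
)

```text
clock: 5.32
tool_pos: [0.4831, -0.0529, 0.1236]
orientation: [3.103, -0.476, 0.0]
force: [4.3, -4.9, -14.3]
width: 0.0099
grasp_force: 35.0
```

>>> servo_tool(
  commands=[
    {"x": 0, "y": 0, "z": 0, "wx": 0, "wy": 0, "wz": -2, "hand": 1},
    {"x": 0, "y": 0, "z": 0, "wx": 0, "wy": 0, "wz": -4, "hand": 1},
    {"x": 0, "y": 0, "z": 0, "wx": 0, "wy": 0, "wz": -7, "hand": 1},
    {"x": 0, "y": 0, "z": 0, "wx": 0, "wy": 0, "wz": -10, "hand": 1},
    {"x": 0, "y": 0, "z": 0, "wx": 0, "wy": 0, "wz": -13, "hand": 1},
    {"x": 0, "y": 0, "z": 0, "wx": 0, "wy": 0, "wz": -15, "hand": 1},
    {"x": 0, "y": 0, "z": 0, "wx": 0, "wy": 0, "wz": -15, "hand": 1},
  ],
  newtons=35,
)

```text
clock: 6.2
tool_pos: [0.4831, -0.0531, 0.1236]
orientation: [3.139, -0.067, -0.0]
force: [3.8, -4.7, -13.3]
width: 0.0098
grasp_force: 35.0
```

>>> servo_tool(
  commands=[
    {"x": 0, "y": 0, "z": 0, "wx": 0, "wy": 0, "wz": -3, "hand": 1},
    {"x": 0, "y": 0, "z": 0, "wx": 0, "wy": 0, "wz": -7, "hand": 1},
    {"x": 0, "y": 0, "z": 0, "wx": 0, "wy": 0, "wz": -11, "hand": 1},
    {"x": 0, "y": 0, "z": 0, "wx": 0, "wy": 0, "wz": -15, "hand": 1},
    {"x": 0, "y": 0, "z": 0, "wx": 0, "wy": 0, "wz": -19, "hand": 1},
    {"x": 0, "y": 0, "z": 0, "wx": 0, "wy": 0, "wz": -23, "hand": 1},
    {"x": 0, "y": 0, "z": 0, "wx": 0, "wy": 0, "wz": -27, "hand": 1},
    {"x": 0, "y": 0, "z": 0, "wx": 0, "wy": 0, "wz": -29, "hand": 1},
    {"x": 0, "y": 0, "z": 1, "wx": 0, "wy": 0, "wz": -29, "hand": 1},
    {"x": 0, "y": 0, "z": 2, "wx": 0, "wy": 0, "wz": -29, "hand": 1},
    {"x": 0, "y": 0, "z": 3, "wx": 0, "wy": 0, "wz": -29, "hand": 1},
    {"x": 0, "y": 0, "z": 3.5, "wx": 0, "wy": 0, "wz": -29, "hand": 1},
    {"x": 0, "y": 0, "z": 3.5, "wx": 0, "wy": 0, "wz": -29, "hand": 1},
  ],
  newtons=35,
)

```text
clock: 7.82
tool_pos: [0.4832, -0.0533, 0.1202]
orientation: [3.055, 0.721, -0.001]
force: [3.8, -4.4, -12.5]
width: 0.0096
grasp_force: 35.0
```

>>> servo_tool(
  commands=[
    {"x": 0, "y": 0, "z": 0.5, "wx": 0, "wy": 0, "wz": 0, "hand": 1},
    {"x": 0, "y": 0, "z": 1.2, "wx": 0, "wy": 0, "wz": 0, "hand": 1},
    {"x": 0, "y": 0, "z": 1.2, "wx": 0, "wy": 0, "wz": 0, "hand": 1},
    {"x": 0, "y": 0, "z": 1.2, "wx": 0, "wy": 0, "wz": 0, "hand": 1},
  ],
  newtons=35,
)

```text
clock: 8.32
tool_pos: [0.4832, -0.0533, 0.1199]
orientation: [3.055, 0.721, -0.0]
force: [2.5, -4.9, -8.3]
width: 0.0096
grasp_force: 35.0
```

>>> servo_tool(
  commands=[
    {"x": 0, "y": 0, "z": 0, "wx": 0, "wy": 0, "wz": 0, "hand": 1},
    {"x": 0, "y": 0, "z": 0, "wx": 0, "wy": 0, "wz": 0, "hand": 1},
    {"x": 0, "y": 0, "z": 0, "wx": 0, "wy": 0, "wz": 0, "hand": 1},
  ],
  newtons=4,
)

```text
clock: 8.7
tool_pos: [0.4833, -0.0532, 0.1202]
orientation: [3.055, 0.721, 0.0]
force: [2.3, -6.1, -5.6]
width: 0.0106
grasp_force: 4.0
```

>>> servo_tool(
  commands=[
    {"x": 0, "y": 0, "z": 0, "wx": 0, "wy": 0, "wz": -0.7, "hand": 1},
    {"x": 0, "y": 0, "z": 0, "wx": 0, "wy": 0, "wz": -1.4, "hand": 1},
    {"x": 0, "y": 0, "z": 0, "wx": 0, "wy": 0, "wz": -2.1, "hand": 1},
    {"x": 0, "y": 0, "z": 0, "wx": 0, "wy": 0, "wz": -2.8, "hand": 1},
    {"x": 0, "y": 0, "z": 0, "wx": 0, "wy": 0, "wz": -3.5, "hand": 1},
    {"x": 0, "y": 0, "z": 0, "wx": 0, "wy": 0, "wz": -4.2, "hand": 1},
    {"x": 0, "y": 0, "z": 0, "wx": 0, "wy": 0, "wz": -4.9, "hand": 1},
    {"x": 0, "y": 0, "z": 0, "wx": 0, "wy": 0, "wz": -5.6, "hand": 1},
  ],
  newtons=4,
)

```text
clock: 9.7
tool_pos: [0.483, -0.0533, 0.1204]
orientation: [3.016, 0.87, -0.001]
force: [0.9, -5.3, -4.4]
width: 0.0113
grasp_force: 4.2
```

```bash
python3 -c "
from h import *
print(robot.get_state())"
```

```text
{'clock': 9.7, 'joints': array([-0.25116635,  0.220442  ,  1.84064047, -0.00300095,  1.07962154,
        0.75942048]), 'joint_vel': array([ 0.00020161,  0.00105389,  0.00240035, -0.00056821,  0.00141518,
       -0.09708022]), 'joint_torque': array([ 2.61075094e+00, -3.62429202e+01, -2.08896464e+01,  1.62927758e+00,
        6.83769956e-01, -5.60237109e-03]), 'tool_pos': array([ 0.48298518, -0.05331481,  0.12035667]), 'orientation': array([ 3.01591354e+00,  8.69890636e-01, -9.02100965e-04]), 'force': array([ 0.93235114, -5.30080418, -4.38787893]), 'torque': array([-0.98360497,  0.07585541, -0.11682677]), 'grasp_force': 4.207832126703579, 'width': 0.011283370020620659}
```

>>> servo_tool(
  commands=[
    {"x": 0, "y": 0, "z": 0, "wx": 0, "wy": 0, "wz": 0, "hand": 1},
    {"x": 0, "y": 0, "z": 0, "wx": 0, "wy": 0, "wz": 0, "hand": 1},
    {"x": 0, "y": 0, "z": 0, "wx": 0, "wy": 0, "wz": 0, "hand": 1},
    {"x": 0, "y": 0, "z": 1, "wx": 0, "wy": 0, "wz": 0, "hand": 1},
    {"x": 0, "y": 0, "z": 1.5, "wx": 0, "wy": 0, "wz": 0, "hand": 1},
    {"x": 0, "y": 0, "z": 1.5, "wx": 0, "wy": 0, "wz": -0.5, "hand": 1},
    {"x": 0, "y": 0, "z": 1.5, "wx": 0, "wy": 0, "wz": -1, "hand": 1},
    {"x": 0, "y": 0, "z": 1.5, "wx": 0, "wy": 0, "wz": -1.5, "hand": 1},
    {"x": 0, "y": 0, "z": 1.5, "wx": 0, "wy": 0, "wz": -2, "hand": 1},
  ],
  newtons=14,
)

```text
clock: 10.82
tool_pos: [0.4833, -0.0532, 0.1198]
orientation: [3.0, 0.922, 0.001]
force: [0.4, -5.6, 2.2]
width: 0.0098
grasp_force: 14.0
```

>>> servo_tool(
  commands=[
    {"x": 0, "y": 0, "z": -0.5, "wx": 0, "wy": 0, "wz": -0.5, "hand": 1},
    {"x": 0, "y": 0, "z": -0.5, "wx": 0, "wy": 0, "wz": -1, "hand": 1},
    {"x": 0, "y": 0, "z": -0.5, "wx": 0, "wy": 0, "wz": -1.5, "hand": 1},
    {"x": 0, "y": 0, "z": -0.5, "wx": 0, "wy": 0, "wz": -2, "hand": 1},
    {"x": 0, "y": 0, "z": -0.5, "wx": 0, "wy": 0, "wz": -2.5, "hand": 1},
    {"x": 0, "y": 0, "z": -0.5, "wx": 0, "wy": 0, "wz": -3, "hand": 1},
    {"x": 0, "y": 0, "z": -0.5, "wx": 0, "wy": 0, "wz": -3.5, "hand": 1},
    {"x": 0, "y": 0, "z": -0.5, "wx": 0, "wy": 0, "wz": -4, "hand": 1},
    {"x": 0, "y": 0, "z": -0.5, "wx": 0, "wy": 0, "wz": -4.5, "hand": 1},
    {"x": 0, "y": 0, "z": -0.5, "wx": 0, "wy": 0, "wz": -5, "hand": 1},
    {"x": 0, "y": 0, "z": -0.5, "wx": 0, "wy": 0, "wz": -5.5, "hand": 1},
    {"x": 0, "y": 0, "z": -0.5, "wx": 0, "wy": 0, "wz": -6, "hand": 1},
  ],
  newtons=14,
)

```text
clock: 12.32
tool_pos: [0.4833, -0.0532, 0.1199]
orientation: [2.948, 1.077, 0.0]
force: [-0.6, -5.6, -1.8]
width: 0.0099
grasp_force: 14.1
```

>>> servo_tool(
  commands=[
    {"x": 0, "y": 0, "z": 0, "wx": 0, "wy": 0, "wz": -0.6, "hand": 1},
    {"x": 0, "y": 0, "z": 0, "wx": 0, "wy": 0, "wz": -1.2, "hand": 1},
    {"x": 0, "y": 0, "z": 0, "wx": 0, "wy": 0, "wz": -1.8, "hand": 1},
    {"x": 0, "y": 0, "z": 0, "wx": 0, "wy": 0, "wz": -2.4, "hand": 1},
    {"x": 0, "y": 0, "z": 0, "wx": 0, "wy": 0, "wz": -3, "hand": 1},
    {"x": 0, "y": 0, "z": 0, "wx": 0, "wy": 0, "wz": -3.6, "hand": 1},
    {"x": 0, "y": 0, "z": 0, "wx": 0, "wy": 0, "wz": -4.2, "hand": 1},
    {"x": 0, "y": 0, "z": 0, "wx": 0, "wy": 0, "wz": -4.8, "hand": 1},
    {"x": 0, "y": 0, "z": 0, "wx": 0, "wy": 0, "wz": -5.4, "hand": 1},
    {"x": 0, "y": 0, "z": 0, "wx": 0, "wy": 0, "wz": -6, "hand": 1},
  ],
  newtons=14,
)

```text
clock: 13.58
tool_pos: [0.4833, -0.0533, 0.1183]
orientation: [2.888, 1.231, -0.001]
force: [2.5, -7.3, -12.8]
width: 0.01
grasp_force: 14.0
```

>>> servo_tool(
  commands=[
    {"x": 0, "y": 0, "z": 1, "wx": 0, "wy": 0, "wz": 0, "hand": 1},
    {"x": 0, "y": 0, "z": 2, "wx": 0, "wy": 0, "wz": 0, "hand": 1},
    {"x": 0, "y": 0, "z": 3, "wx": 0, "wy": 0, "wz": 0, "hand": 1},
    {"x": 0, "y": 0, "z": 3, "wx": 0, "wy": 0, "wz": 0, "hand": 1},
  ],
  newtons=14,
)

```text
clock: 14.08
tool_pos: [0.4834, -0.0532, 0.1162]
orientation: [2.887, 1.231, -0.0]
force: [1.0, -6.1, -6.7]
width: 0.0099
grasp_force: 14.0
```

The key dropped 4 mm at about 64° and is resting on the notch floor, with the lift at about 17 mm. I release it now.

>>> servo_tool(
  commands=[
    {"x": 0, "y": 0, "z": 0, "wx": 0, "wy": 0, "wz": 0, "hand": 0.6},
    {"x": 0, "y": 0, "z": 0, "wx": 0, "wy": 0, "wz": 0, "hand": 0.6},
    {"x": 0, "y": 0, "z": 0, "wx": 0, "wy": 0, "wz": 0, "hand": 0.6},
    {"x": 0, "y": 0, "z": 0, "wx": 0, "wy": 0, "wz": 0, "hand": 0.6},
    {"x": 0, "y": 0, "z": -20, "wx": 0, "wy": 0, "wz": 0, "hand": 0.6},
    {"x": 0, "y": 0, "z": -50, "wx": 0, "wy": 0, "wz": 0, "hand": 0.5},
    {"x": 0, "y": 0, "z": -90, "wx": 0, "wy": 0, "wz": 0, "hand": 0.3},
    {"x": 0, "y": 0, "z": -100, "wx": 0, "wy": 0, "wz": 0, "hand": 0},
    {"x": 0, "y": 0, "z": -100, "wx": 0, "wy": 0, "wz": 0, "hand": 0},
    {"x": 0, "y": 0, "z": -100, "wx": 0, "wy": 0, "wz": 0, "hand": 0},
  ],
)

```text
clock: 15.32
tool_pos: [0.4818, -0.0515, 0.2147]
orientation: [-2.889, -1.23, 0.004]
force: [-0.7, -0.1, -0.0]
width: 0.0836
grasp_force: 0.0
```

```bash
python3 look.py w3.png .118
```

```text
15.325 [ 0.48184637 -0.05150018  0.21471067] [-0.25   0.142  1.688  0.     1.315  0.515] [-0.71971917 -0.09352579 -0.01249979]
tool x yaw 46.134360596924225
443
((0.48532766103744507, -0.05238006263971329), (0.04317885637283325, 0.009026840329170227), 46.30729675292969) [ 0.486106   -0.05151842] [ 0.6903464   0.723479    0.4861059  -0.05151844] 0.12999597899887266
172 [ 0.56514242 -0.01509641  0.11012798] ((0.565487265586853, -0.015336168929934502), 0.006941037718206644)
```

View pics/w3.png

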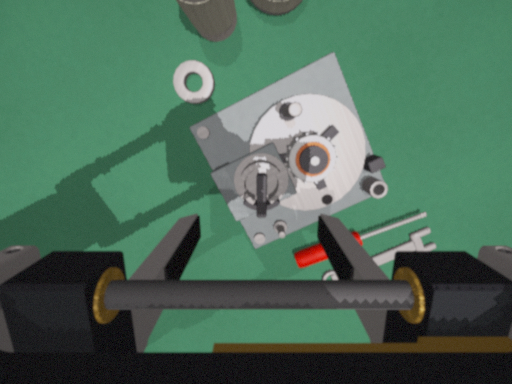

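The T-bar's top is now at z = 0.130, against 0.114 when home. That means it is parked in the notch, with nothing holding it. The bar is at px (262,190), and the post is at (290,110), about (0.5645, -0.0155). Next: the post.

>>> servo_tool(
  commands=[
    {"x": 28, "y": 12, "z": 0, "wx": 0, "wy": 0, "wz": -9, "hand": 0.5},
    {"x": 56, "y": 23, "z": 0, "wx": 0, "wy": 0, "wz": -18, "hand": 0.55},
    {"x": 83.3, "y": 34.7, "z": 0, "wx": 0, "wy": 0, "wz": -26.3, "hand": 0.55},
    {"x": 83.3, "y": 34.7, "z": 0, "wx": 0, "wy": 0, "wz": -26.3, "hand": 0.55},
    {"x": 83.3, "y": 34.7, "z": 30, "wx": 0, "wy": 0, "wz": -26.3, "hand": 0.55},
    {"x": 83.3, "y": 34.7, "z": 60, "wx": 0, "wy": 0, "wz": -26.3, "hand": 0.55},
    {"x": 83.3, "y": 34.7, "z": 80, "wx": 0, "wy": 0, "wz": -26.3, "hand": 0.55},
    {"x": 83.3, "y": 34.7, "z": 100, "wx": 0, "wy": 0, "wz": -26.3, "hand": 0.55},
    {"x": 83.3, "y": 34.7, "z": 122, "wx": 0, "wy": 0, "wz": -26.3, "hand": 0.55},
    {"x": 83.3, "y": 34.7, "z": 122, "wx": 0, "wy": 0, "wz": -26.3, "hand": 0.55},
  ],
)

```text
clock: 16.62
tool_pos: [0.5626, -0.0159, 0.0923]
orientation: [-2.533, -1.852, 0.007]
force: [0.1, -0.5, 0.9]
width: 0.0422
grasp_force: 0.0
```

>>> servo_tool(
  commands=[
    {"x": 0, "y": 0, "z": 0, "wx": 0, "wy": 0, "wz": 0, "hand": 0.8},
    {"x": 0, "y": 0, "z": 0, "wx": 0, "wy": 0, "wz": 0, "hand": 1},
    {"x": 0, "y": 0, "z": 0, "wx": 0, "wy": 0, "wz": 0, "hand": 1},
    {"x": 0, "y": 0, "z": 0, "wx": 0, "wy": 0, "wz": 0, "hand": 1},
    {"x": 0, "y": 0, "z": 0, "wx": 0, "wy": 0, "wz": 0, "hand": 1},
  ],
  newtons=20,
)

```text
clock: 17.25
tool_pos: [0.5655, -0.0157, 0.0949]
orientation: [-2.535, -1.856, -0.0]
force: [-1.6, 0.1, 6.4]
width: 0.0135
grasp_force: 20.0
```

```bash
python3 - <<'E'
from h import *
s=robot.get_state(); print(s)
R=Ro.from_rotvec(s["orientation"]).as_matrix()
# arc: axis at tool-x -60mm (tool x radial outward); clockwise = +wz
for a in range(0,97,6): print(a,(60*np.cos(np.radians(a))-60).round(1),(60*np.sin(np.radians(a))).round(1))
print("radial yaw",np.degrees(np.arctan2(R[1,0],R[0,0])))
E
```

```text
{'clock': 17.25, 'joints': array([-1.50753955e-01,  3.55625949e-01,  1.70909157e+00,  1.63960506e-04,
        1.07673480e+00,  1.55730116e-01]), 'joint_vel': array([ 0.0015834 , -0.0003859 , -0.00142581,  0.00095547, -0.00083918,
       -0.00093467]), 'joint_torque': array([-2.75645955e-01, -3.86792886e+01, -1.99160600e+01, -1.75076496e-02,
       -8.73094965e-01, -1.69552001e-02]), 'tool_pos': array([ 0.5654995 , -0.0156515 ,  0.09494689]), 'orientation': array([-2.53456615e+00, -1.85622135e+00, -3.16200237e-04]), 'force': array([-1.64606969,  0.12945815,  6.44161289]), 'torque': array([ 0.02082826,  0.51741754, -0.05621265]), 'grasp_force': 20.00084102153778, 'width': 0.013462792960732736}
0 0.0 0.0
6 -0.3 6.3
12 -1.3 12.5
18 -2.9 18.5
24 -5.2 24.4
30 -8.0 30.0
36 -11.5 35.3
42 -15.4 40.1
48 -19.9 44.6
54 -24.7 48.5
60 -30.0 52.0
66 -35.6 54.8
72 -41.5 57.1
78 -47.5 58.7
84 -53.7 59.7
90 -60.0 60.0
96 -66.3 59.7
radial yaw 72.43530255374077
```

>>> servo_tool(
  commands=[
    {"x": 0, "y": 0, "z": -2, "wx": 0, "wy": 0, "wz": 0, "hand": 1},
    {"x": -0.1, "y": 3.1, "z": -2, "wx": 0, "wy": 0, "wz": 3, "hand": 1},
    {"x": -0.3, "y": 6.3, "z": -2, "wx": 0, "wy": 0, "wz": 6, "hand": 1},
    {"x": -0.7, "y": 9.4, "z": -2, "wx": 0, "wy": 0, "wz": 9, "hand": 1},
    {"x": -1.3, "y": 12.5, "z": -2, "wx": 0, "wy": 0, "wz": 12, "hand": 1},
    {"x": -2, "y": 15.5, "z": -2, "wx": 0, "wy": 0, "wz": 15, "hand": 1},
    {"x": -2.9, "y": 18.5, "z": -2, "wx": 0, "wy": 0, "wz": 18, "hand": 1},
    {"x": -4, "y": 21.5, "z": -2, "wx": 0, "wy": 0, "wz": 21, "hand": 1},
    {"x": -5.2, "y": 24.4, "z": -2, "wx": 0, "wy": 0, "wz": 24, "hand": 1},
    {"x": -5.2, "y": 24.4, "z": -2, "wx": 0, "wy": 0, "wz": 24, "hand": 1},
  ],
  newtons=20,
)

```text
clock: 18.5
tool_pos: [0.5869, -0.0281, 0.095]
orientation: [-2.864, -1.289, 0.002]
force: [0.6, 0.1, -6.9]
width: 0.0134
grasp_force: 20.0
```

>>> servo_tool(
  commands=[
    {"x": -0.3, "y": 6.3, "z": 1, "wx": 0, "wy": 0, "wz": 6, "hand": 1},
    {"x": -0.9, "y": 10.4, "z": 1, "wx": 0, "wy": 0, "wz": 10, "hand": 1},
    {"x": -1.8, "y": 14.5, "z": 1, "wx": 0, "wy": 0, "wz": 14, "hand": 1},
    {"x": -2.9, "y": 18.5, "z": 1, "wx": 0, "wy": 0, "wz": 18, "hand": 1},
    {"x": -4.4, "y": 22.5, "z": 1, "wx": 0, "wy": 0, "wz": 22, "hand": 1},
    {"x": -6.1, "y": 26.3, "z": 1, "wx": 0, "wy": 0, "wz": 26, "hand": 1},
    {"x": -8, "y": 30, "z": 1, "wx": 0, "wy": 0, "wz": 30, "hand": 1},
    {"x": -10.3, "y": 33.6, "z": 1, "wx": 0, "wy": 0, "wz": 34, "hand": 1},
    {"x": -12.7, "y": 36.9, "z": 1, "wx": 0, "wy": 0, "wz": 38, "hand": 1},
    {"x": -15.4, "y": 40.1, "z": 1, "wx": 0, "wy": 0, "wz": 42, "hand": 1},
    {"x": -18.3, "y": 43.2, "z": 1, "wx": 0, "wy": 0, "wz": 46, "hand": 1},
    {"x": -21.4, "y": 46, "z": 1, "wx": 0, "wy": 0, "wz": 50, "hand": 1},
    {"x": -24.7, "y": 48.5, "z": 1, "wx": 0, "wy": 0, "wz": 54, "hand": 1},
    {"x": -28.2, "y": 50.9, "z": 1, "wx": 0, "wy": 0, "wz": 58, "hand": 1},
    {"x": -31.8, "y": 53, "z": 1, "wx": 0, "wy": 0, "wz": 62, "hand": 1},
    {"x": -35.6, "y": 54.8, "z": 1, "wx": 0, "wy": 0, "wz": 66, "hand": 1},
    {"x": -35.6, "y": 54.8, "z": 1, "wx": 0, "wy": 0, "wz": 66, "hand": 1},
  ],
  newtons=20,
)

```text
clock: 20.62
tool_pos: [0.6042, -0.0914, 0.095]
orientation: [3.105, -0.477, -0.002]
force: [-0.2, -0.5, -3.7]
width: 0.0135
grasp_force: 20.0
```

>>> servo_tool(
  commands=[
    {"x": 0, "y": 1.5, "z": 0, "wx": 0, "wy": 0, "wz": 1, "hand": 1},
    {"x": 0, "y": 3, "z": 0, "wx": 0, "wy": 0, "wz": 2, "hand": 1},
    {"x": 0, "y": 3, "z": 0, "wx": 0, "wy": 0, "wz": 2, "hand": 1},
    {"x": 0, "y": 3, "z": 0, "wx": 0, "wy": 0, "wz": 2, "hand": 1},
  ],
  newtons=20,
)

```text
clock: 21.12
tool_pos: [0.604, -0.0915, 0.095]
orientation: [-3.092, 0.533, 0.001]
force: [0.4, 5.4, -3.7]
width: 0.0134
grasp_force: 20.0
```

>>> servo_tool(
  commands=[
    {"x": 0, "y": -2, "z": 0, "wx": 0, "wy": 0, "wz": -1, "hand": 1},
    {"x": 0, "y": -2, "z": 0, "wx": 0, "wy": 0, "wz": -1, "hand": 0.6},
    {"x": 0, "y": -2, "z": 0, "wx": 0, "wy": 0, "wz": -1, "hand": 0.6},
    {"x": 0, "y": -2, "z": 0, "wx": 0, "wy": 0, "wz": -1, "hand": 0.6},
    {"x": 0, "y": -2, "z": -20, "wx": 0, "wy": 0, "wz": -1, "hand": 0.6},
    {"x": 0, "y": -2, "z": -60, "wx": 0, "wy": 0, "wz": -1, "hand": 0.6},
    {"x": 0, "y": -2, "z": -110, "wx": 0, "wy": 0, "wz": -1, "hand": 0.6},
    {"x": -60, "y": -2, "z": -120, "wx": 0, "wy": 0, "wz": -1, "hand": 0},
    {"x": -100, "y": -2, "z": -120, "wx": 0, "wy": 0, "wz": -1, "hand": 0},
    {"x": -100, "y": -2, "z": -120, "wx": 0, "wy": 0, "wz": -1, "hand": 0},
    {"x": -100, "y": -2, "z": -120, "wx": 0, "wy": 0, "wz": -1, "hand": 0},
  ],
)

```text
clock: 22.5
tool_pos: [0.5111, -0.059, 0.2158]
orientation: [3.1, -0.507, 0.003]
force: [-0.3, 0.3, 0.4]
width: 0.0742
grasp_force: 0.0
```

```bash
cat >> look.py <<'E'
d=np.linalg.norm(P[...,:2]-[.604,-.0912],axis=-1)
q=P[(d<.02)&(z>.1)&(z<.12)]
if len(q):
    c=np.array(cv2.minEnclosingCircle(q[:,:2].astype(np.float32))[0]); v=c-[.5475,-.0722]
    print("post",len(q),c,"angle",72.4-np.degrees(np.arctan2(v[1],v[0])))
E
python3 look.py w4.png .118
```

```text
22.5 [ 0.51111443 -0.05902389  0.21579766] [-0.25   0.184  1.632 -0.     1.324  1.645] [-0.33574416  0.28356972  0.42451225]
tool x yaw -18.574665049459135
524
((0.4848950505256653, -0.052417781203985214), (0.04405853897333145, 0.010372172109782696), 46.55067443847656) [ 0.48632345 -0.05269963] [ 0.69291246  0.7210217   0.48632357 -0.05269963] 0.12978378664127374
post 173 [ 0.60404372 -0.0899872 ] angle 89.86223705082179
```

View pics/w4.png

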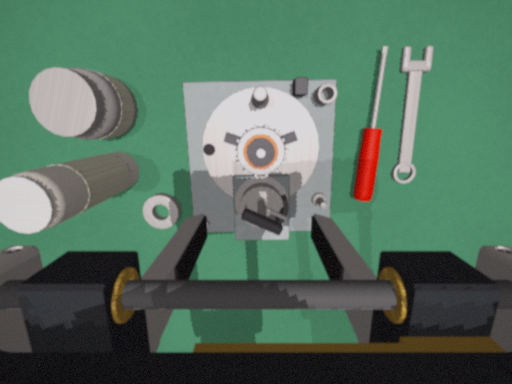

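The post is at px (260,98), a turn of about 90°. The bar is still parked at z = 0.130, the other items are where they were, and the arm is clear. I hand the job in.

```bash
python3 -c "
from bench import robot
print(robot.hand_in())"
```

```text
the job is handed in; nothing more can be done
None
```

The job is handed in, with no verdict returned: the plunger is parked in its rest notch (about 64° round, lifted about 17 mm), the turntable is about 90° clockwise at its stop, the bystanders look unmoved in the last picture, and the arm is clear.

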